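Take the lens off the bench camera

TASK

Take the lens off the camera that lies face up on the desk: push the orange release button fully down (it stays down), turn the lens anticlockwise about a quarter turn until you feel it come up against its stop, then lift it straight off and stand it upright, mount side down, in the empty pocket of the blue tray. Work gently, never forcing the lens, the button or the mount, and setting the lens down softly, and leave everything else on the desk where it is.

Things in the scene. Friction and masses are not known exactly. Their poses are not given: they have to be found in the camera images.
- camera: Grey box camera on its back, fixed to the desk; top face (lens mount) 60 mm above the desk. Origin: on the desk under the mount's axis; z up. It spans x -100 to +70, y -55 to +55 mm in its frame. Two 6 mm steel pins stand 7 mm out of the face at (-38, +8.5) and (-38, -8.5) mm, either side of the lens's ear; the -y one sinks with the button, the other is fixed.
- mount (a point): Centre of the lens mount, on the camera's top face; z up along its axis, x and y as the camera's. A spring pad below presses the lens up with about 8 N, so turning is a little stiff (0.03 to 0.15 N m), and lifts it 3 to 4 mm when its lugs come free. Never let lens and camera press on each other with over 35 N (at the stop, 0.5 N m of twist is already too much).
- release (a joint): How far the release button is pushed down, m: 0 up, 0.007 fully down on a hard stop. It slides with about 4.5 N of friction, has no return spring and stays where it is left. It frees the lens beyond about 0.005; push it to more than 0.006. Never press the button or camera with more than 25 N.
- button_top (a point): Centre of the top of the orange release button, a round cap 18 mm across, standing 8 mm above the camera's top face when up, 80 mm from the mount's axis on the camera's -x side. It moves straight down when pressed.
- lens_center (a point): Centre of the mounted lens's black barrel, a smooth round cylinder 54 mm across, from 26 mm below this point to 26 mm above it; z up along the axis to the front glass. Below the barrel a steel collar 68 mm across, 6 mm thick, with an 8 mm wide ear (white dot) out to 42 mm in direction -x. At the start x is along the camera's x (locked) and the point is 93.5 mm above the desk. 0.32 kg.
- lens_foot (a point): Centre of the flat underside of the same lens's spigot (40 mm across, 12 mm long, under the collar), 44 mm below lens_center. Two lugs on the spigot reach 28 mm from the axis along +x and -x, under the mount's flange while locked. In the mount the lens has about 1.2 mm of play sideways, 1.5 mm up and down and 2 degrees of turn.
- lens: The same lens; origin and axes as lens_foot. Unlocked, it turns anticlockwise seen from above (positive yaw) by 50 to 86 degrees, different each time and not visible from outside, then meets a stop that resists with about 8 N m per rad. The lugs leave the flange only within 5 degrees or so of where the stop is first felt; backing off 1 to 3 degrees from the stop eases the lift.
- tray: Blue tray fixed on the desk, 226 mm (its x) by 116 mm (its y), walls 5 mm thick and 14 mm high, floor 5 mm above the desk, divided across its middle into two pockets of 105 x 106 mm. The pocket on the -x side is empty; the other holds a grey lens. Origin: centre of its underside.
- pocket (a point): Centre of the floor of the tray's empty pocket, 5 mm above the desk.
- spare_center (a point): Another lens, grey, 60 mm across and 32 mm tall, standing in the tray's other pocket; point half-way up. Leave it alone.
- driver_grip (a point): Screwdriver with a green handle lying on the desk; point in its handle. Leave it alone.
- tape_center (a point): Roll of yellow tape, 90 mm across, 24 mm high, lying flat; its centre. Leave it alone.
- carton: Small cardboard carton 120 x 90 x 60 mm; origin under its centre. Leave it alone.
- mug: White mug, 80 mm across and 95 mm high; origin under its centre. Leave it alone.
- cap: Black lens cap, 66 mm across and 10 mm thick, lying flat; origin under its centre. Leave it alone.
- cleaner: Small bottle with a red cap, 44 mm across and 110 mm high; origin under its centre. Leave it alone.
- board: Green circuit board 90 x 60 mm, up to 14 mm high, lying flat; origin under its centre. Leave it alone.
Mind the look-alikes: they are no part of the job. Leave any pink or red look-alike of the camera alone. What is shaped like the lens but yellow is not meant.

How it is judged:
On the way, in this order (a step that is already met when the one before it is completed fails the run):
1. the release button is pushed fully down while the lens is still locked (value of joint release above 0.006 m and angle between the x axis of lens_center and the x axis of mount, either way round below 0.3 rad), for 0.1 s.
2. the lens is turned towards its stop, still in the mount (angle between the x axis of lens_center and the x axis of mount, either way round above 0.78 rad and horizontal distance between lens_foot and mount below 0.005 m and z of lens_foot in the frame of mount below -0.004 m), for 0.1 s.
3. the lens is lifted clear of the camera (z of lens_foot in the frame of mount above 0.01 m and contact force between lens and camera below 0.1 N), for 0.1 s.
At the end, for the whole second after the job is handed in: The lens stands upright (within 0.1 rad), mount side down, on the floor of the tray's empty pocket (within 4 mm in height, its axis within 36 mm of the pocket's centre), released and at rest, and the release button is still down (more than 6 mm) (horizontal distance between lens_foot and pocket below 0.036 m and z of lens_foot in the frame of pocket between -0.004 and 0.004 m and z of lens_center in the frame of pocket above 0.04 m and angle between lens_center's own z axis and vertical below 0.1 rad and linear speed of lens below 0.02 m/s and value of joint release above 0.006 m); the robot touches nothing.
It fails at once if the lens is forced in or against the camera (more than 35 N) (contact force between lens and camera above 35 N).
It fails at once if the robot presses on the button or camera with more than 25 N (contact force between any of the fingers, the arm and camera above 25 N).
It fails at once if the lens is dropped or pushed hard into the tray (more than 25 N) (contact force between lens and tray above 25 N).
It fails at once if something else on the desk is moved (more than 20 mm) (distance of any of spare_center, driver_grip, tape_center, carton, mug, cap, cleaner, board from where it was at the start of the episode above 0.02 m).
It also fails if it takes over 67 s, if anything falls off the work surface, if the arm or the gripper's body presses on something with over 40 N, if the wrist force passes 120 N, or if a joint passes its speed limit or range.

ROBOT

A 6-joint arm with a two-finger parallel gripper is mounted at the origin on the work surface. World frame = base frame: x ahead of the robot, y to its left, z up, the work surface at z = 0. Lengths are in m, angles in rad, forces in N, time in s.
With the tool pointing down it reaches from about 0.25 to 0.775 m from the base axis. Payload 4 kg.
Tool frame: the origin (TCP) lies midway between the tips of the shut fingers; the grasp point (between the pads) lies 19 mm behind it; z points along the fingers, x is the direction in which the jaws open and shut, and the axes are right-handed (so a half turn about z gives the same grasp; the last joint's range is limited). The gripper opens to 94 mm and grips with 3 to 60 N. Pads are 16 mm wide; open, the fingers measure 119 mm over their backs; the gripper's body (75 mm by 177 mm) begins 78 mm behind the grasp point.
Start: joints at [1.091, 0.087, 1.371, -0, 1.684, -0.103], TCP at [0.202, 0.511, 0.206] pointing down, gripper open.
Joint ranges: [-3.1, 3.1], [-0.76, 2.03], [0.27, 2.55], [-1.08, 4.22], [0.17, 2.65], [-2.57, 2.57]. Speed limits (rad/s): [2.79, 2.79, 3.14, 3.14, 3.14, 3.14].

INTERFACE

Orientations are given as [roll, pitch, yaw] about the fixed x, y, z axes, in that order (R = Rz(yaw) Ry(pitch) Rx(roll)).
In Python, from bench import robot gives the robot as it stands.
- The arm moves only by the shell command python3 -m handwheel 'ROWS'. ROWS is a JSON object of lists of equal length, an entry for each row: "delta_pos": the shift along the tool's x, y, z in mm, a list of three; "rotation": the turn, a rotation vector about the tool's x, y, z in rad, a list of three; "claw": the closure, from -1 (fully open) to 1 (shut). In form: {"delta_pos": [[tx, ty, tz], ...], "rotation": [[wx, wy, wz], ...], "claw": [claw, ...]}. A call has exactly 8 rows; each row shifts and turns the commanded pose from where the row before left it, along the tool's axes as they then stand; what a row does not reach is not made up. A row lasts 1/8 s, in which the tool goes at most 62.5 mm and 10.7 degrees, less where a joint would pass 70% of its speed; a pose out of reach is approached as far as the arm can. A call with a gripper value outside its range is refused whole. The fingers move at their own pace and stop on an object; the grip force is fixed at half the most. Time passes only in rows, so rows that do not move let the fingers close, or fill a call up. It gives the time, the measured TCP pose, the force and the opening at its end, in the units of the state.
- robot.get_obs(): the state, without advancing time (a new reading comes with each control period).
- robot.snapshot(name): name is "side" or "top" or "wrist"; returns a dict with "color" (384x512x3 uint8, red, green, blue), "intrinsics" (3x3 intrinsics, pixels), "eye" and "rotation" of the camera in the world. Camera axes: x right, y down, z forward; pixel columns grow to the right and rows downward; lengths in m; the calibration is good to about 2 mm. A picture is of the moment at which its call begins. There is no depth.
- robot.close_job(): hands the job in, once; it reports no verdict.
The state is a dict: "time": time; "joint_positions": joint angles; "qvel": joint speeds; "joint_torque": joint torques, N m; "tool_pos": TCP position; "ee_rot": TCP orientation; "wrist_force": force on the tool from outside, world axes, zero at the start; "wrist_torque": the same for the moment, N m; "width": finger opening in m.
Only numpy, scipy, OpenCV 4.12 (cv2) and the standard library are available. Lean on these libraries where they do the work, as an engineer would, in place of code of your own. Each camera call takes 0.05 s, during which the arm holds its last target.

## Working session

There is one attempt and no reset: what is moved stays moved. The work goes in short steps, Python scripts to look and compute and a shell command to move; the robot and the scene stay as the last step left them, time stands still between calls to the robot, and variables do not carry over. Pictures are saved under pics/ and viewed, and the job is handed in when it is done.

```bash
ls; mkdir -p pics; python3 - <<'E'
from bench import robot
import cv2
o=robot.get_obs()
for k,v in o.items(): print(k,v)
for n in("top","side","wrist"):
    s=robot.snapshot(n); cv2.imwrite(f"pics/{n}0.png",s["color"][:,:,::-1]); print(n,s["intrinsics"],s["eye"],s["rotation"])
E
```

```text
pics
time 0.0
joint_positions [ 1.09085765e+00  8.79354855e-02  1.37223231e+00 -4.28852792e-08
  1.68359061e+00 -1.03126230e-01]
qvel [-0.00061332  0.00045846  0.00126682 -0.00019422 -0.00048811 -0.00038966]
joint_torque [-6.65041589e-04 -3.40168369e+01 -3.02429616e+01  7.17896177e-02
  3.27316881e-02 -1.55863768e-04]
tool_pos [0.20214327 0.51092289 0.20432598]
ee_rot [-3.14136975e+00  2.15425334e-03  1.19398411e+00]
wrist_force [ 0.08697834  0.25389438 -0.38107662]
wrist_torque [0.05699554 0.04106734 0.0141371 ]
width 0.09360044913020842
top [[369.87381304   0.         260.18172026]
 [  0.         369.87381304 191.07416135]
 [  0.           0.           1.        ]] [ 0.32497815 -0.01491069  1.16420888] [-2.98103552  0.01788041 -1.56489313]
side [[446.75568618   0.         261.0642203 ]
 [  0.         446.75568618 192.27514431]
 [  0.           0.           1.        ]] [-0.0905549  -1.31617309  0.90455228] [-2.09726809 -0.00754849 -0.43829733]
wrist [[329.49487795   0.         247.64939218]
 [  0.         329.49487795 192.46786752]
 [  0.           0.           1.        ]] [0.13040694 0.53987701 0.38404553] [2.87187078e+00 2.70782234e-03 1.19452469e+00]
```

View pics/top0.png

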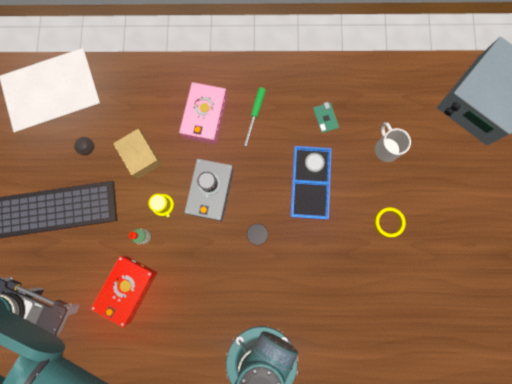

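View pics/side0.png

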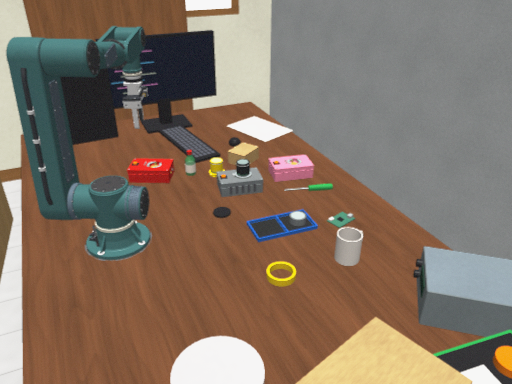

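View pics/wrist0.png

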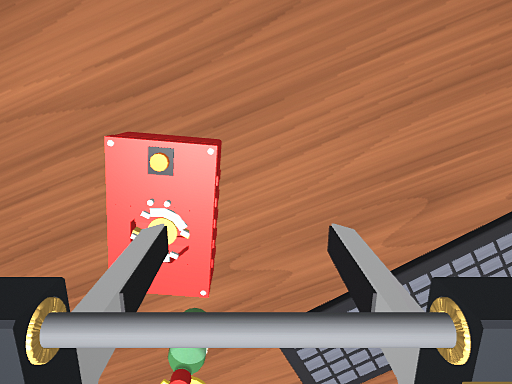

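The candidates in the top view are the grey camera at (208,190), the pink one at (203,111) and the red one at (124,291). There is also a yellow lens-like thing at (160,204). The grey camera, with its black lens at (207,182) and orange button at (204,210), fits the description. I'll confirm that in an enlarged crop.

```bash
cat > h.py <<'E'
import numpy as np, cv2
from scipy.spatial.transform import Rotation as R
from bench import robot
def ray(s,u,v,z):
    K=np.array(s["intrinsics"]);r=np.array(s["rotation"]);
    M=r if r.shape==(3,3) else R.from_euler('xyz',r).as_matrix()
    d=M@np.linalg.solve(K,[u,v,1]);e=np.array(s["eye"]);return e+d*(z-e[2])/d[2]
def proj(s,p):
    M=R.from_euler('xyz',s["rotation"]).as_matrix();q=s["intrinsics"]@(M.T@(np.array(p)-s["eye"]));return q[:2]/q[2]
def snap(n,name):
    s=robot.snapshot(n);cv2.imwrite(f"pics/{name}.png",s["color"][:,:,::-1]);return s
def blobs(s,lo,hi,amin=10,box=None):
    h=cv2.cvtColor(s["color"],cv2.COLOR_RGB2HSV);m=cv2.inRange(h,np.array(lo),np.array(hi))
    if box: 
        k=np.zeros_like(m);x0,y0,x1,y1=box;k[y0:y1,x0:x1]=1;m=m*k
    n,l,st,c=cv2.connectedComponentsWithStats(m)
    return [(c[i],st[i]) for i in range(1,n) if st[i][4]>=amin]
E
python3 - <<'E'
from h import *
s=snap("top","top1")
c=s["color"][150:230,140:350,::-1]; cv2.imwrite("pics/crop1.png",cv2.resize(c[:, :],None,fx=3.8,fy=3.8,interpolation=cv2.INTER_CUBIC))
print("orange",blobs(s,(8,120,120),(22,255,255),8,(185,150,240,225)))
print("blue",blobs(s,(100,120,80),(125,255,255),30,(270,130,350,235)))
for n,u,v,z in [("btn",204,210,.068),("lens",207,181.5,.12),("trayC",311.5,182,.014)]: print(n,ray(s,u,v,z))
E
```

```text
orange [(array([215.8660419 , 184.04134509]), array([ 185,  150,   55,   75, 1814], dtype=int32)), (array([203.15384615, 209.23076923]), array([200, 206,   7,   7,  39], dtype=int32))]
blue [(array([311.74594595, 182.30810811]), array([291, 147,  40,  72, 740], dtype=int32))]
btn [0.44466166 0.17320432 0.068     ]
lens [0.52147414 0.15811108 0.12      ]
trayC [ 0.54065283 -0.15502512  0.014     ]
```

View pics/crop1.png

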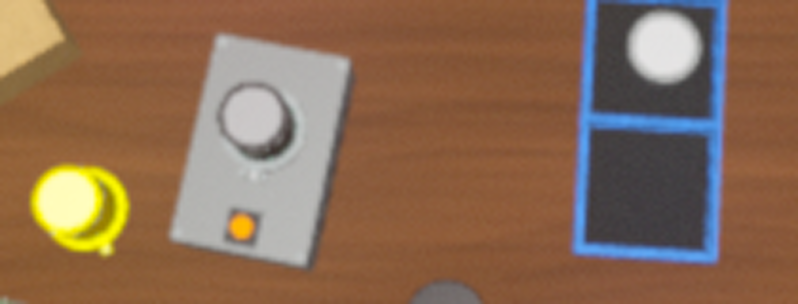

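The crop confirms the grey camera with the orange button, and the tray's lower pocket is the empty one. I'll move over the camera for a close look.

```bash
python3 -m handwheel '{"delta_pos": [[-27.4,48.2,0],[-27.4,48.2,0],[-27.4,48.2,0],[-27.4,48.2,0],[-27.4,48.2,0],[-27.4,48.2,0],[-27.4,48.2,0],[-27.4,48.2,0]], "rotation": [[0,0,0],[0,0,0],[0,0,0],[0,0,0],[0,0,0],[0,0,0],[0,0,0],[0,0,0]], "claw": [-1,-1,-1,-1,-1,-1,-1,-1]}'
python3 -m handwheel '{"delta_pos": [[0,0,0],[0,0,0],[0,0,0],[0,0,0],[0,0,0],[0,0,0],[0,0,0],[0,0,0]], "rotation": [[0,0,0.174],[0,0,0.174],[0,0,0.174],[0,0,0.174],[0,0,0.174],[0,0,0.174],[0,0,0.174],[0,0,0.174]], "claw": [-1,-1,-1,-1,-1,-1,-1,-1]}'
python3 - <<'E'
from h import *
s=snap("wrist","w1"); print(s["eye"],s["rotation"]); print(robot.get_obs()["joint_positions"])
E
```

```text
time: 1.2
tool_pos: [0.4811, 0.1642, 0.2054]
ee_rot: [-3.142, -0.0, 1.194]
wrist_force: [0.2, 0.4, -0.4]
width: 0.094
time: 2.2
tool_pos: [0.4801, 0.1657, 0.2052]
ee_rot: [3.141, 0.0, -0.204]
wrist_force: [-0.1, 0.3, -0.1]
width: 0.0941
[0.49577032 0.24152036 0.38477909] [ 2.87168028e+00 -4.15089718e-04 -2.03212286e-01]
[ 2.20565920e-01 -6.40059667e-03  1.46823952e+00  7.90319203e-05
  1.68016901e+00  4.27858910e-01]
```

View pics/w1.png

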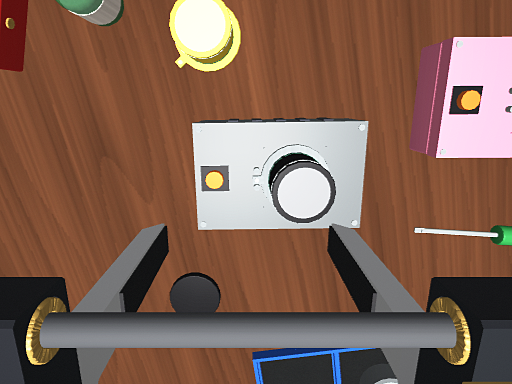

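The wrist view shows the button at (214,180), the lens front at (303,192) and the camera's top face at x 193–368, y 122–229. Next I'll measure these precisely.

```bash
python3 - <<'E'
from h import *
s=snap("wrist","w2")
b=blobs(s,(10,150,150),(28,255,255),50,(190,150,240,210)); print(b)
u,v=b[0][0]; B=ray(s,u,v,.068); print("btn",B)
h=cv2.cvtColor(s["color"],cv2.COLOR_RGB2HSV)
# lens front (rim outer): dark barrel+ light face
g=cv2.cvtColor(s["color"],cv2.COLOR_RGB2GRAY)
cv2.imwrite("pics/w2c.png",cv2.resize(s["color"][110:240,185:375,::-1],None,fx=4,fy=4,interpolation=cv2.INTER_CUBIC))
m=cv2.inRange(g,0,70); k=np.zeros_like(m); k[130:228,255:350]=1; m*=k
cs,_=cv2.findContours(m,cv2.RETR_EXTERNAL,cv2.CHAIN_APPROX_NONE); c=max(cs,key=cv2.contourArea); print("barrel bbox",cv2.boundingRect(c))
# rim bottom arc: lower half of contour of barrel = top rim circle
p=c[:,0,:]; P=np.array([ray(s,x,y,.1195)[:2] for x,y in p if y>185])
from scipy.optimize import least_squares
f=least_squares(lambda q:np.hypot(*(P-q[:2]).T)-q[2],[P[:,0].mean(),P[:,1].mean(),.027]); print("lens top circ",f.x,np.abs(f.fun).max())
# camera top face
m=cv2.inRange(h,(0,0,140),(179,40,255)); k=np.zeros_like(m);k[100:240,180:380]=1;m*=k
cs,_=cv2.findContours(m,cv2.RETR_EXTERNAL,cv2.CHAIN_APPROX_NONE); c=max(cs,key=cv2.contourArea)
r=cv2.approxPolyDP(cv2.convexHull(c),6,True)[:,0]; print(r)
Q=np.array([ray(s,x,y,.06)[:2] for x,y in r]);print(Q)
E
```

```text
[]Traceback (most recent call last):
  File "<stdin>", line 4, in <module>
IndexError: list index out of range
```

```bash
cat > meas.py <<'E'
from h import *
s=snap("wrist","w2")
h=cv2.cvtColor(s["color"],cv2.COLOR_RGB2HSV); print(h[180,214],s["color"].dtype)
b=blobs(s,(5,120,120),(30,255,255),50,(190,150,240,210)); print(b)
if b: u,v=b[0][0]; B=ray(s,u,v,.068); print("btn",B)
g=cv2.cvtColor(s["color"],cv2.COLOR_RGB2GRAY)
cv2.imwrite("pics/w2c.png",cv2.resize(s["color"][110:240,185:375,::-1],None,fx=4,fy=4,interpolation=cv2.INTER_CUBIC))
m=cv2.inRange(g,0,70); k=np.zeros_like(m); k[130:228,255:350]=1; m*=k
cs,_=cv2.findContours(m,cv2.RETR_EXTERNAL,cv2.CHAIN_APPROX_NONE); c=max(cs,key=cv2.contourArea); print("barrel bbox",cv2.boundingRect(c))
p=c[:,0,:]; P=np.array([ray(s,x,y,.1195)[:2] for x,y in p if y>185])
from scipy.optimize import least_squares
f=least_squares(lambda q:np.hypot(*(P-q[:2]).T)-q[2],[P[:,0].mean(),P[:,1].mean(),.027]); print("lens top circ",f.x,np.abs(f.fun).max())
m=cv2.inRange(h,(0,0,140),(179,40,255)); k=np.zeros_like(m);k[100:240,180:380]=1;m*=k
cs,_=cv2.findContours(m,cv2.RETR_EXTERNAL,cv2.CHAIN_APPROX_NONE); c=max(cs,key=cv2.contourArea)
r=cv2.approxPolyDP(cv2.convexHull(c),6,True)[:,0]; print(r)
Q=np.array([ray(s,x,y,.06)[:2] for x,y in r]);print(Q)
E
python3 meas.py
```

```text
[ 25 139 255] uint8
[(array([191.96453901, 182.78014184]), array([190, 150,   7,  60, 282], dtype=int32)), (array([214.08455882, 179.10661765]), array([205, 170,  19,  19, 272], dtype=int32))]
btn [0.42622932 0.17618643 0.068     ]
barrel bbox (269, 153, 67, 70)
lens top circ [0.5263032  0.16136487 0.02567392] 0.002951462699792212
[[368 122]
 [358 227]
 [198 228]
 [192 123]]
[[0.60570445 0.19991864]
 [0.5844902  0.09364841]
 [0.41894261 0.12560921]
 [0.43879421 0.23230701]]
```

View pics/w2c.png

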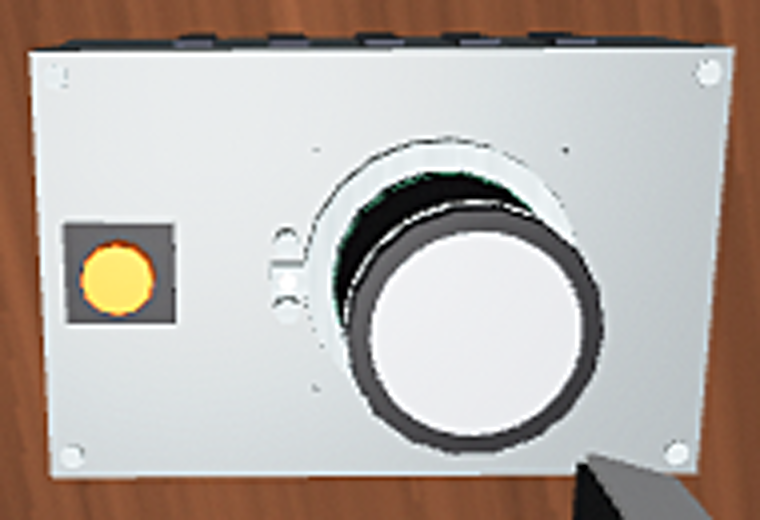

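```bash
python3 - <<'E'
from h import *
s=robot.snapshot("wrist")
print("btn",ray(s,214.1,179.1,.068)); print("lens",ray(s,303.4,191.6,.1195), "left/right",ray(s,271.4,191.6,.1195),ray(s,335.4,191.6,.1195))
t=robot.snapshot("top")
print("btn top",ray(t,203.15,209.23,.068))
b=blobs(t,(100,120,80),(125,255,255),30,(270,130,350,235))
h=cv2.cvtColor(t["color"],cv2.COLOR_RGB2HSV);m=cv2.inRange(h,np.array((100,120,80)),np.array((125,255,255)));k=np.zeros_like(m);k[130:235,270:350]=1;m*=k
r=cv2.minAreaRect(cv2.findNonZero(m));print(r)
print([ray(t,x,y,.014)[:2] for x,y in cv2.boxPoints(r)])
o=robot.get_obs();print(o["tool_pos"],o["ee_rot"],o["wrist_force"])
E
```

```text
btn [0.44851582 0.17546348 0.068     ]
lens [0.52689164 0.16133665 0.1195    ] left/right [0.50067487 0.16650989 0.1195    ] [0.55311111 0.15616288 0.1195    ]
btn top [0.44696251 0.1758209  0.068     ]
((311.084228515625, 182.39915466308594), (37.3167724609375, 70.37627410888672), 3.012787342071533)
[array([ 0.43112357, -0.08838233]), array([ 0.65707745, -0.10186672]), array([ 0.65068133, -0.22086005]), array([ 0.42551744, -0.20382616])]
[0.48018799 0.16571313 0.2053546 ] [-3.14158346e+00  2.48387753e-04 -1.95560069e-01] [-0.83736299 -0.17749216  0.55079634]
```

Button at (0.4485, 0.1755) and lens axis at (0.5268, 0.1607), with the two views agreeing. I'll close the jaws and go above the button.

```bash
python3 -m handwheel '{"delta_pos": [[-16.5,-1.7,0],[-16.5,-1.7,0],[0,0,30],[0,0,30],[0,0,30],[0,0,25],[0,0,8],[0,0,0]], "rotation": [[0,0,0],[0,0,0],[0,0,0],[0,0,0],[0,0,0],[0,0,0],[0,0,0],[0,0,0]], "claw": [1,1,1,1,1,1,1,1]}'
python3 - <<'E'
from h import *
s=snap("wrist","w3")
E
```

```text
time: 3.45
tool_pos: [0.4481, 0.1758, 0.0827]
ee_rot: [-3.142, 0.0, -0.197]
wrist_force: [0.1, 0.0, -0.0]
width: 0.0176
```

View pics/w3.png

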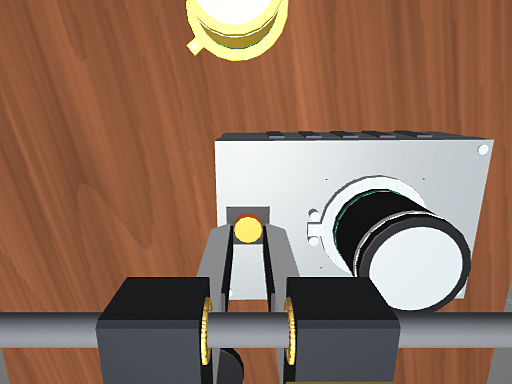

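The fingers, still closing, straddle the button at (247,228). I'll let them shut and then press gently in small steps.

```bash
python3 -m handwheel '{"delta_pos": [[0,0,0],[0,0,0],[0,0,3],[0,0,3],[0,0,3],[0,0,2],[0,0,1],[0,0,0]], "rotation": [[0,0,0],[0,0,0],[0,0,0],[0,0,0],[0,0,0],[0,0,0],[0,0,0],[0,0,0]], "claw": [1,1,1,1,1,1,1,1]}'
python3 - <<'E'
from h import *
s=snap("wrist","w4")
E
```

```text
time: 4.5
tool_pos: [0.4486, 0.1756, 0.0704]
ee_rot: [-3.142, 0.0, -0.198]
wrist_force: [0.4, 0.1, -0.5]
width: 0.0006
```

View pics/w4.png

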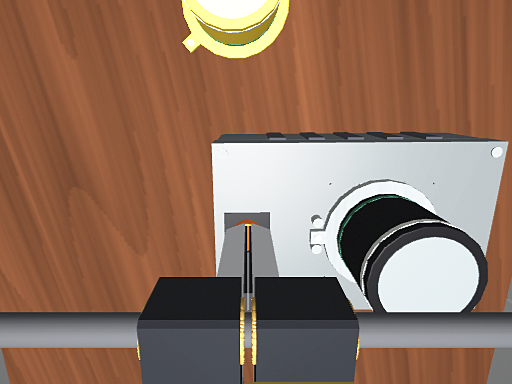

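```bash
python3 -m handwheel '{"delta_pos": [[0,0,1],[0,0,1],[0,0,1],[0,0,1],[0,0,1],[0,0,1],[0,0,0.5],[0,0,0]], "rotation": [[0,0,0],[0,0,0],[0,0,0],[0,0,0],[0,0,0],[0,0,0],[0,0,0],[0,0,0]], "claw": [1,1,1,1,1,1,1,1]}'
```

```text
time: 5.55
tool_pos: [0.4487, 0.1756, 0.064]
ee_rot: [-3.141, -0.0, -0.198]
wrist_force: [-1.0, -0.5, 3.9]
width: 0.0003
```

```bash
python3 -m handwheel '{"delta_pos": [[0,0,0.5],[0,0,0.5],[0,0,0.4],[0,0,0.4],[0,0,0.3],[0,0,0],[0,0,0],[0,0,0]], "rotation": [[0,0,0],[0,0,0],[0,0,0],[0,0,0],[0,0,0],[0,0,0],[0,0,0],[0,0,0]], "claw": [1,1,1,1,1,1,1,1]}'
```

```text
time: 6.55
tool_pos: [0.4486, 0.1756, 0.0619]
ee_rot: [-3.141, -0.0, -0.198]
wrist_force: [-0.6, 0.1, 3.0]
width: 0.0005
```

```bash
python3 -m handwheel '{"delta_pos": [[0,0,0.2],[0,0,0.2],[0,0,0.2],[0,0,0.1],[0,0,0],[0,0,0],[0,0,0],[0,0,0]], "rotation": [[0,0,0],[0,0,0],[0,0,0],[0,0,0],[0,0,0],[0,0,0],[0,0,0],[0,0,0]], "claw": [1,1,1,1,1,1,1,1]}'
```

```text
time: 7.55
tool_pos: [0.4486, 0.1756, 0.0612]
ee_rot: [-3.141, -0.0, -0.198]
wrist_force: [-1.2, 0.5, 4.4]
width: 0.0004
```

```bash
python3 -m handwheel '{"delta_pos": [[0,0,0.2],[0,0,0.15],[0,0,0.15],[0,0,0],[0,0,0],[0,0,0],[0,0,0],[0,0,0]], "rotation": [[0,0,0],[0,0,0],[0,0,0],[0,0,0],[0,0,0],[0,0,0],[0,0,0],[0,0,0]], "claw": [1,1,1,1,1,1,1,1]}'
```

```text
time: 8.55
tool_pos: [0.4486, 0.1756, 0.0611]
ee_rot: [-3.141, -0.0, -0.198]
wrist_force: [-2.8, -0.4, 5.8]
width: 0.0001
```

Button on its stop (z 0.0611, about 6.9 mm down). I'll rise, open and go over the lens.

```bash
python3 -m handwheel '{"delta_pos": [[0,0,-20],[0,0,-40],[0,0,-40],[20,0,-10],[30,0,0],[29.6,-0.6,0],[0,0,0],[0,0,0]], "rotation": [[0,0,0],[0,0,0],[0,0,0],[0,0,0],[0,0,0],[0,0,0],[0,0,0],[0,0,0]], "claw": [1,1,1,-1,-1,-1,-1,-1]}'
python3 - <<'E'
from h import *
s=snap("wrist","w5")
o=robot.get_obs();print(o["tool_pos"],o["wrist_force"],o["wrist_torque"])
E
```

```text
time: 9.55
tool_pos: [0.5258, 0.1605, 0.1697]
ee_rot: [3.141, 0.002, -0.198]
wrist_force: [0.0, 0.2, 0.4]
width: 0.047
[0.52576771 0.1606136  0.17005076] [ 0.00146255 -0.669685   -0.48744695] [-0.07295929  0.13373078 -0.02249427]
```

View pics/w5.png

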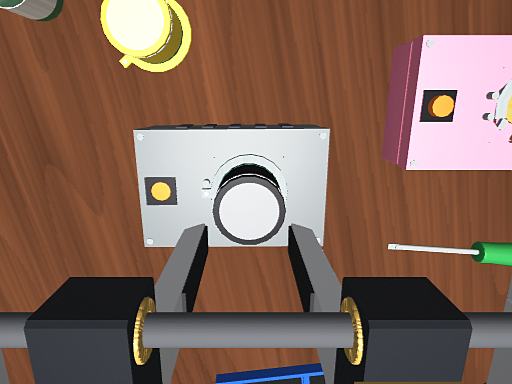

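```bash
python3 - <<'E'
from h import *
s=robot.snapshot("wrist")
print(ray(s,212.5,209,.1195),ray(s,285.5,209,.1195)); print("btn",ray(s,160.5,191,.061))
g=s["color"];cv2.imwrite("pics/w6c.png",cv2.resize(g[120:255,130:335,::-1],None,fx=3.8,fy=3.8,interpolation=cv2.INTER_CUBIC))
E
```

```text
[0.5007402  0.16677448 0.1195    ] [0.55335204 0.15627566 0.1195    ]
btn [0.44801525 0.1750459  0.061     ]
```

View pics/w6c.png

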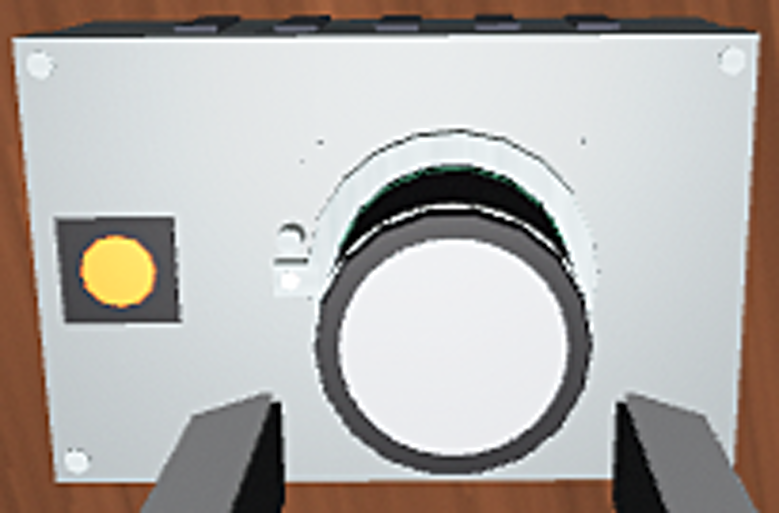

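The -y pin has sunk with the button, and the lens centre is (0.527, 0.161). I'll descend with the jaws open, then close.

```bash
python3 -m handwheel '{"delta_pos": [[0.3,-0.5,0],[0,0,0],[0,0,15],[0,0,20],[0,0,20],[0,0,20],[0,0,13],[0,0,0]], "rotation": [[0,0,0],[0,0,0],[0,0,0],[0,0,0],[0,0,0],[0,0,0],[0,0,0],[0,0,0]], "claw": [-1,-1,-1,-1,-1,-1,-1,-1]}'
python3 -m handwheel '{"delta_pos": [[0,0,0],[0,0,0],[0,0,0],[0,0,0],[0,0,0],[0,0,0],[0,0,0],[0,0,0]], "rotation": [[0,0,0],[0,0,0],[0,0,0],[0,0,0],[0,0,0],[0,0,0],[0,0,0],[0,0,0]], "claw": [1,1,1,1,1,1,1,1]}'
python3 - <<'E'
from bench import robot
o=robot.get_obs();print(o["tool_pos"],o["wrist_force"],o["wrist_torque"])
E
```

```text
time: 10.65
tool_pos: [0.526, 0.1607, 0.0809]
ee_rot: [3.14, 0.003, -0.198]
wrist_force: [-0.1, 0.2, 0.4]
width: 0.094
time: 11.65
tool_pos: [0.527, 0.1611, 0.083]
ee_rot: [-3.141, 0.0, -0.198]
wrist_force: [-2.1, -0.4, 4.3]
width: 0.0537
[0.52695239 0.1610592  0.08299977] [-2.07965526 -0.39904415  4.3395909 ] [-0.04108757  0.61669581 -0.0275343 ]
```

Gripped at 53.7 mm. Turning anticlockwise (tool z negative), about 37° first.

```bash
cat > st.py <<'E'
from bench import robot
import numpy as np
o=robot.get_obs();print(np.round(o["tool_pos"],4),"yaw",round(o["ee_rot"][2],4),"dturn deg",round(np.degrees(o["ee_rot"][2]+.198),2),np.round(o["wrist_force"],2),np.round(o["wrist_torque"],3),"w",round(o["width"],4),"j6",o["joint_positions"][5])
E
python3 -m handwheel '{"delta_pos": [[0,0,0],[0,0,0],[0,0,0],[0,0,0],[0,0,0],[0,0,0],[0,0,0],[0,0,0]], "rotation": [[0,0,-0.03],[0,0,-0.06],[0,0,-0.11],[0,0,-0.11],[0,0,-0.11],[0,0,-0.11],[0,0,-0.08],[0,0,-0.04]], "claw": [1,1,1,1,1,1,1,1]}'; python3 st.py
```

```text
time: 12.65
tool_pos: [0.5275, 0.161, 0.0831]
ee_rot: [3.141, -0.001, 0.454]
wrist_force: [-2.4, -0.2, 4.4]
width: 0.0532
[0.5275 0.161  0.0831] yaw 0.4543 dturn deg 37.37 [-2.44 -0.24  4.35] [-0.019  0.385 -0.14 ] w 0.0532 j6 -0.2609855937049043
```

```bash
python3 -m handwheel '{"delta_pos": [[0,0,0],[0,0,0],[0,0,0],[0,0,0],[0,0,0],[0,0,0],[0,0,0],[0,0,0]], "rotation": [[0,0,-0.03],[0,0,-0.04],[0,0,-0.04],[0,0,-0.03],[0,0,-0.02],[0,0,-0.01],[0,0,0],[0,0,0]], "claw": [1,1,1,1,1,1,1,1]}'; python3 st.py
```

```text
time: 13.65
tool_pos: [0.5273, 0.1607, 0.083]
ee_rot: [3.141, -0.0, 0.622]
wrist_force: [-3.3, -1.2, 4.3]
width: 0.0536
[0.5273 0.1607 0.083 ] yaw 0.6224 dturn deg 47.01 [-3.33 -1.25  4.32] [-0.219  0.4   -0.061] w 0.0536 j6 -0.4291264471894411
```

```bash
python3 -m handwheel '{"delta_pos": [[0,0,0],[0,0,0],[0,0,0],[0,0,0],[0,0,0],[0,0,0],[0,0,0],[0,0,0]], "rotation": [[0,0,-0.01],[0,0,-0.01],[0,0,-0.01],[0,0,-0.005],[0,0,0],[0,0,0],[0,0,0],[0,0,0]], "claw": [1,1,1,1,1,1,1,1]}'; python3 st.py
```

```text
time: 14.65
tool_pos: [0.5273, 0.1606, 0.0829]
ee_rot: [3.141, -0.0, 0.657]
wrist_force: [-1.9, -0.9, 4.5]
width: 0.0539
[0.5273 0.1606 0.0829] yaw 0.6574 dturn deg 49.01 [-1.89 -0.86  4.53] [-0.227  0.451 -0.059] w 0.0539 j6 -0.4641356972466064
```

```bash
python3 -m handwheel '{"delta_pos": [[0,0,0],[0,0,0],[0,0,0],[0,0,0],[0,0,0],[0,0,0],[0,0,0],[0,0,0]], "rotation": [[0,0,-0.005],[0,0,-0.005],[0,0,-0.005],[0,0,-0.005],[0,0,-0.005],[0,0,-0.005],[0,0,-0.005],[0,0,0]], "claw": [1,1,1,1,1,1,1,1]}'; python3 st.py
```

```text
time: 15.65
tool_pos: [0.5273, 0.1607, 0.0829]
ee_rot: [3.141, -0.0, 0.692]
wrist_force: [-1.3, -0.4, 4.9]
width: 0.0536
[0.5273 0.1607 0.0829] yaw 0.6923 dturn deg 51.01 [-1.31 -0.37  4.86] [-0.254  0.416 -0.04 ] w 0.0536 j6 -0.4990900827908366
```

```bash
python3 -m handwheel '{"delta_pos": [[0,0,0],[0,0,0],[0,0,0],[0,0,0],[0,0,0],[0,0,0],[0,0,0],[0,0,0]], "rotation": [[0,0,-0.008],[0,0,-0.008],[0,0,-0.008],[0,0,-0.008],[0,0,-0.006],[0,0,-0.004],[0,0,0],[0,0,0]], "claw": [1,1,1,1,1,1,1,1]}'; python3 st.py
```

```text
time: 16.65
tool_pos: [0.5273, 0.1606, 0.0828]
ee_rot: [3.141, 0.0, 0.734]
wrist_force: [-3.1, -1.1, 4.7]
width: 0.0535
[0.5273 0.1606 0.0828] yaw 0.7343 dturn deg 53.42 [-3.05 -1.06  4.68] [-0.23   0.39  -0.099] w 0.0535 j6 -0.5410656433814117
```

```bash
python3 -m handwheel '{"delta_pos": [[0,0,0],[0,0,0],[0,0,0],[0,0,0],[0,0,0],[0,0,0],[0,0,0],[0,0,0]], "rotation": [[0,0,-0.008],[0,0,-0.008],[0,0,-0.008],[0,0,-0.008],[0,0,-0.006],[0,0,-0.004],[0,0,0],[0,0,0]], "claw": [1,1,1,1,1,1,1,1]}'; python3 st.py
```

```text
time: 17.65
tool_pos: [0.5272, 0.1606, 0.0828]
ee_rot: [3.141, 0.0, 0.776]
wrist_force: [-1.7, -0.9, 5.0]
width: 0.0535
[0.5272 0.1606 0.0828] yaw 0.7761 dturn deg 55.81 [-1.66 -0.94  5.03] [-0.19   0.486 -0.137] w 0.0535 j6 -0.5828633677242719
```

```bash
python3 -m handwheel '{"delta_pos": [[0,0,0],[0,0,0],[0,0,0],[0,0,0],[0,0,0],[0,0,0],[0,0,0],[0,0,0]], "rotation": [[0,0,-0.007],[0,0,-0.007],[0,0,-0.007],[0,0,-0.007],[0,0,-0.004],[0,0,0],[0,0,0],[0,0,0]], "claw": [1,1,1,1,1,1,1,1]}'; python3 st.py; sleep 0.2; python3 st.py
```

```text
time: 18.65
tool_pos: [0.5269, 0.1607, 0.0828]
ee_rot: [-3.141, 0.001, 0.808]
wrist_force: [-2.8, -0.4, 5.3]
width: 0.0533
[0.5269 0.1607 0.0828] yaw 0.8079 dturn deg 57.63 [-2.76 -0.39  5.28] [-0.167  0.547 -0.236] w 0.0533 j6 -0.6146523094634
[0.5269 0.1607 0.0828] yaw 0.8079 dturn deg 57.63 [-2.76 -0.39  5.28] [-0.167  0.547 -0.236] w 0.0533 j6 -0.6146523094634
```

```bash
python3 -m handwheel '{"delta_pos": [[0,0,0],[0,0,0],[0,0,0],[0,0,0],[0,0,0],[0,0,0],[0,0,0],[0,0,0]], "rotation": [[0,0,-0.006],[0,0,-0.006],[0,0,-0.004],[0,0,0],[0,0,0],[0,0,0],[0,0,0],[0,0,0]], "claw": [1,1,1,1,1,1,1,1]}'; python3 st.py
```

```text
time: 19.65
tool_pos: [0.5266, 0.1609, 0.0828]
ee_rot: [-3.141, 0.001, 0.824]
wrist_force: [-4.0, -0.8, 6.2]
width: 0.0539
[0.5266 0.1609 0.0828] yaw 0.824 dturn deg 58.56 [-4.03 -0.81  6.22] [-0.145  0.759 -0.195] w 0.0539 j6 -0.6307012787448137
```

```bash
python3 -m handwheel '{"delta_pos": [[0,0,0],[0,0,0],[0,0,0],[0,0,0],[0,0,0],[0,0,0],[0,0,0],[0,0,0]], "rotation": [[0,0,-0.006],[0,0,-0.006],[0,0,-0.004],[0,0,0],[0,0,0],[0,0,0],[0,0,0],[0,0,0]], "claw": [1,1,1,1,1,1,1,1]}'; python3 st.py
```

```text
time: 20.65
tool_pos: [0.5264, 0.161, 0.0828]
ee_rot: [-3.14, 0.001, 0.84]
wrist_force: [-4.1, -0.6, 6.1]
width: 0.0538
[0.5264 0.161  0.0828] yaw 0.8399 dturn deg 59.47 [-4.09 -0.6   6.09] [-0.115  0.808 -0.327] w 0.0538 j6 -0.6464878889379935
```

The stop is felt: torque has risen to -0.33, with first contact at about 57.5°. I'll back off about 3.2° to 56.3° and start a small lift.

```bash
python3 -m handwheel '{"delta_pos": [[0,0,0],[0,0,0],[0,0,0],[-0.5,-0.5,0],[0,0,-0.5],[0,0,-0.5],[0,0,-0.5],[0,0,0]], "rotation": [[0,0,0.015],[0,0,0.02],[0,0,0.02],[0,0,0],[0,0,0],[0,0,0],[0,0,0],[0,0,0]], "claw": [1,1,1,1,1,1,1,1]}'; python3 st.py
```

```text
time: 21.65
tool_pos: [0.5266, 0.1612, 0.0842]
ee_rot: [-3.141, -0.001, 0.785]
wrist_force: [-0.3, 0.9, 4.1]
width: 0.0534
[0.5266 0.1612 0.0842] yaw 0.7851 dturn deg 56.33 [-0.26  0.86  4.08] [ 0.251  0.22  -0.023] w 0.0534 j6 -0.591427418778607
```

```bash
python3 -m handwheel '{"delta_pos": [[0,0,-0.5],[0,0,-0.5],[0,0,-0.5],[0,0,-0.5],[0,0,-0.5],[0,0,0],[0,0,0],[0,0,0]], "rotation": [[0,0,0],[0,0,0],[0,0,0],[0,0,0],[0,0,0],[0,0,0],[0,0,0],[0,0,0]], "claw": [1,1,1,1,1,1,1,1]}'; python3 st.py
```

```text
time: 22.65
tool_pos: [0.5266, 0.1611, 0.0867]
ee_rot: [-3.142, -0.001, 0.785]
wrist_force: [1.6, 2.6, 1.5]
width: 0.0531
[0.5266 0.1611 0.0867] yaw 0.785 dturn deg 56.32 [1.57 2.65 1.54] [ 0.635 -0.115  0.042] w 0.0531 j6 -0.5913779216114512
```

```bash
python3 -m handwheel '{"delta_pos": [[0,0,-0.7],[0,0,-0.7],[0,0,-0.7],[0,0,-0.7],[0,0,-0.7],[0,0,-0.5],[0,0,0],[0,0,0]], "rotation": [[0,0,0],[0,0,0],[0,0,0],[0,0,0],[0,0,0],[0,0,0],[0,0,0],[0,0,0]], "claw": [1,1,1,1,1,1,1,1]}'; python3 st.py
```

```text
time: 23.65
tool_pos: [0.5264, 0.1609, 0.0907]
ee_rot: [-3.142, -0.0, 0.785]
wrist_force: [0.5, 0.3, -2.4]
width: 0.0538
[0.5264 0.1609 0.0907] yaw 0.785 dturn deg 56.32 [ 0.51  0.35 -2.4 ] [-0.001 -0.012 -0.009] w 0.0538 j6 -0.5914352001902602
```

The lens is free (carrying about 2.4–3 N). I'll lift straight up, then carry it to the tray.

```bash
python3 -m handwheel '{"delta_pos": [[0,0,-4],[0,0,-8],[0,0,-12],[0,0,-16],[0,0,-16],[0,0,-10],[0,0,-4],[0,0,0]], "rotation": [[0,0,0],[0,0,0],[0,0,0],[0,0,0],[0,0,0],[0,0,0],[0,0,0],[0,0,0]], "claw": [1,1,1,1,1,1,1,1]}'; python3 st.py
python3 -m handwheel '{"delta_pos": [[-17,13.1,0],[-35,27,0],[-45,34.6,0],[-45,34.6,0],[-45,34.6,0],[-36,27.7,0],[-20,15.4,0],[-5.4,4.3,0]], "rotation": [[0,0,0],[0,0,0],[0,0,0],[0,0,0],[0,0,0],[0,0,0],[0,0,0],[0,0,0]], "claw": [1,1,1,1,1,1,1,1]}'
python3 - <<'E'
from h import *
snap("wrist","w8"); t=snap("top","top8"); cv2.imwrite("pics/top8c.png",cv2.resize(t["color"][100:240,150:360,::-1],None,fx=3.5,fy=3.5)); snap("side","side8")
E
python3 st.py
```

```text
time: 24.65
tool_pos: [0.5264, 0.1609, 0.1608]
ee_rot: [-3.142, -0.0, 0.785]
wrist_force: [0.2, 0.4, -3.0]
width: 0.0538
[0.5264 0.1609 0.1608] yaw 0.785 dturn deg 56.32 [ 0.18  0.43 -2.96] [-0.035 -0.002  0.043] w 0.0538 j6 -0.5914149885425036
time: 25.65
tool_pos: [0.4852, -0.1511, 0.1598]
ee_rot: [-3.14, 0.0, 0.782]
wrist_force: [-0.4, 0.4, -3.0]
width: 0.0536
[ 0.4859 -0.1492  0.1602] yaw 0.7852 dturn deg 56.33 [ 0.12  0.46 -2.22] [ 0.039  0.026 -0.066] w 0.0536 j6 -1.1954050832945404
```

View pics/w8.png

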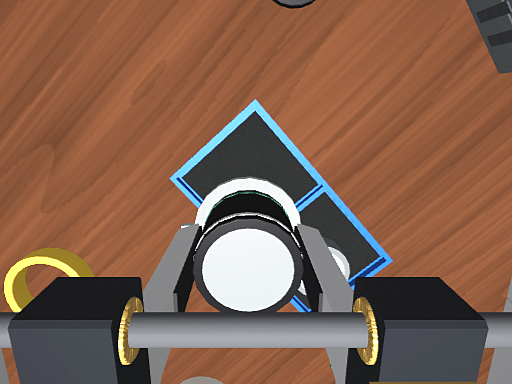

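View pics/side8.png

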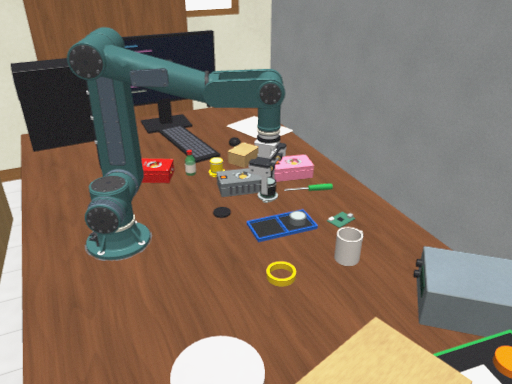

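The lens hangs upright in the jaws. In the wrist view the empty pocket has its outer corners at (255,100) and (171,180), and the divider end is at (324,187). Computing the pocket centre:

```bash
python3 - <<'E'
from h import *
s=robot.snapshot("wrist")
A,B,D=[ray(s,*p,.014)[:2] for p in((255,99),(170,180),(392,261))]
print(A,B,D,np.linalg.norm(A-B),np.linalg.norm(D-A))
n=(D-A)/np.linalg.norm(D-A); print("yaw",np.arctan2(n[1],n[0]),"pocket",(A+B)/2+n*.0575)
print(robot.get_obs()["tool_pos"])
E
```

```text
[ 0.43450182 -0.08792172] [ 0.42979685 -0.20456453] [ 0.66059424 -0.10164154] 0.11673766682347103 0.22650831135650484
yaw -0.06060804946568499 pocket [ 0.48954376 -0.14972595]
[ 0.48598056 -0.14890587  0.1603437 ]
```

```bash
python3 -m handwheel '{"delta_pos": [[1.9,3,5],[0,0,15],[0,0,25],[0,0,25],[0,0,20],[0,0,14],[0,0,7],[0,0,3]], "rotation": [[0,0,0],[0,0,0],[0,0,0],[0,0,0],[0,0,0],[0,0,0],[0,0,0],[0,0,0]], "claw": [1,1,1,1,1,1,1,1]}'; python3 st.py
python3 - <<'E'
from h import *
s=snap("wrist","w9"); s=snap("side","side9");cv2.imwrite("pics/side9c.png",cv2.resize(s["color"][160:260,200:360,::-1],None,fx=4.5,fy=4.5,interpolation=cv2.INTER_CUBIC))
E
```

```text
time: 26.85
tool_pos: [0.4895, -0.1507, 0.0465]
ee_rot: [3.142, -0.0, 0.785]
wrist_force: [0.3, -0.3, -2.7]
width: 0.0535
[ 0.4895 -0.1507  0.0465] yaw 0.7852 dturn deg 56.33 [ 0.34 -0.26 -2.75] [-0.023 -0.011 -0.013] w 0.0535 j6 -1.1946310328980194
```

View pics/side9c.png

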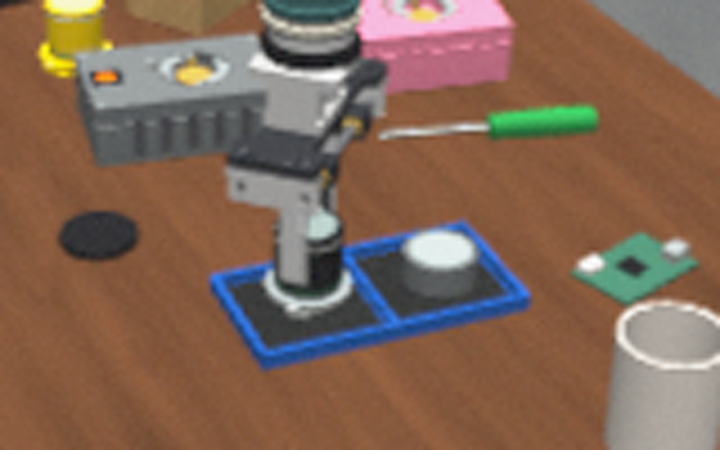

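View pics/w9.png

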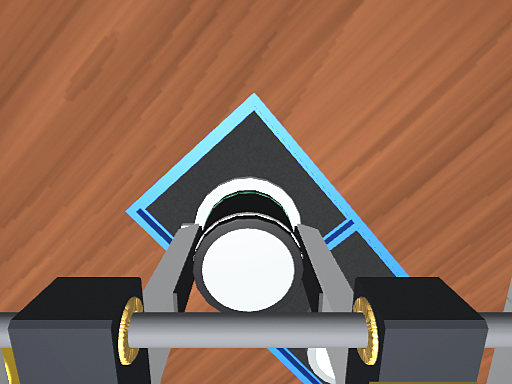

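The lens is over the pocket, about 7–8 mm up. Now lowering softly until the force changes.

```bash
python3 -m handwheel '{"delta_pos": [[0,0,1.5],[0,0,1.5],[0,0,1],[0,0,1],[0,0,0.5],[0,0,0.5],[0,0,0],[0,0,0]], "rotation": [[0,0,0],[0,0,0],[0,0,0],[0,0,0],[0,0,0],[0,0,0],[0,0,0],[0,0,0]], "claw": [1,1,1,1,1,1,1,1]}'; python3 st.py
```

```text
time: 27.95
tool_pos: [0.4895, -0.1508, 0.0407]
ee_rot: [3.142, -0.0, 0.785]
wrist_force: [1.4, 0.3, -2.3]
width: 0.0536
[ 0.4895 -0.1508  0.0407] yaw 0.785 dturn deg 56.32 [ 1.41  0.31 -2.34] [-0.052  0.004 -0.015] w 0.0536 j6 -1.194610558418595
```

```bash
python3 -m handwheel '{"delta_pos": [[0,0,0.4],[0,0,0.4],[0,0,0.4],[0,0,0.3],[0,0,0],[0,0,0],[0,0,0],[0,0,0]], "rotation": [[0,0,0],[0,0,0],[0,0,0],[0,0,0],[0,0,0],[0,0,0],[0,0,0],[0,0,0]], "claw": [1,1,1,1,1,1,1,1]}'; python3 st.py
```

```text
time: 28.95
tool_pos: [0.4894, -0.1508, 0.0392]
ee_rot: [-3.142, -0.0, 0.785]
wrist_force: [-1.1, 1.0, -2.5]
width: 0.054
[ 0.4894 -0.1508  0.0392] yaw 0.785 dturn deg 56.32 [-1.05  0.96 -2.52] [-0.052  0.008  0.048] w 0.054 j6 -1.194650951063991
```

```bash
python3 -m handwheel '{"delta_pos": [[0,0,0.3],[0,0,0.3],[0,0,0.3],[0,0,0.3],[0,0,0],[0,0,0],[0,0,0],[0,0,0]], "rotation": [[0,0,0],[0,0,0],[0,0,0],[0,0,0],[0,0,0],[0,0,0],[0,0,0],[0,0,0]], "claw": [1,1,1,1,1,1,1,1]}'; python3 st.py
```

```text
time: 29.95
tool_pos: [0.4895, -0.1509, 0.0386]
ee_rot: [3.141, -0.0, 0.785]
wrist_force: [-2.8, 0.0, 6.1]
width: 0.0537
[ 0.4895 -0.1509  0.0386] yaw 0.785 dturn deg 56.32 [-2.79  0.02  6.05] [0.217 0.623 0.018] w 0.0537 j6 -1.1946737990570466
```

Touched down (contact about 9 N). I'll ease up, open and retreat.

```bash
python3 -m handwheel '{"delta_pos": [[0,0,-0.5],[0,0,0],[0,0,0],[0,0,0],[0,0,0],[0,0,0],[0,0,0],[0,0,0]], "rotation": [[0,0,0],[0,0,0],[0,0,0],[0,0,0],[0,0,0],[0,0,0],[0,0,0],[0,0,0]], "claw": [1,1,-0.6,-0.6,-0.6,-0.6,-0.6,-0.6]}'; python3 st.py
python3 -m handwheel '{"delta_pos": [[0,0,0],[0,0,-5],[0,0,-15],[0,0,-30],[0,0,-40],[0,0,-40],[0,0,-20],[0,0,0]], "rotation": [[0,0,0],[0,0,0],[0,0,0],[0,0,0],[0,0,0],[0,0,0],[0,0,0],[0,0,0]], "claw": [-0.6,-0.6,-0.6,-0.6,-0.6,-0.6,-0.6,-0.6]}'
python3 - <<'E'
from h import *
snap("wrist","w10"); s=snap("side","side10");cv2.imwrite("pics/side10c.png",cv2.resize(s["color"][140:260,200:360,::-1],None,fx=4.5,fy=4.5,interpolation=cv2.INTER_CUBIC))
E
```

```text
time: 30.95
tool_pos: [0.4895, -0.1508, 0.0385]
ee_rot: [3.142, -0.0, 0.785]
wrist_force: [0.1, 0.2, -1.1]
width: 0.0753
[ 0.4895 -0.1508  0.0385] yaw 0.785 dturn deg 56.32 [ 0.11  0.16 -1.07] [-0.024  0.006  0.02 ] w 0.0753 j6 -1.194651732921662
time: 31.95
tool_pos: [0.4907, -0.1513, 0.1919]
ee_rot: [3.136, -0.002, 0.785]
wrist_force: [-0.7, 0.0, -0.8]
width: 0.0753
```

View pics/w10.png

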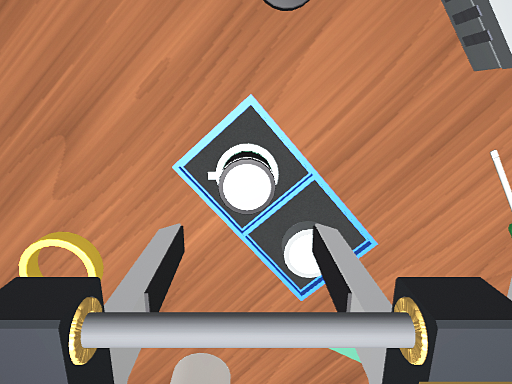

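View pics/side10c.png

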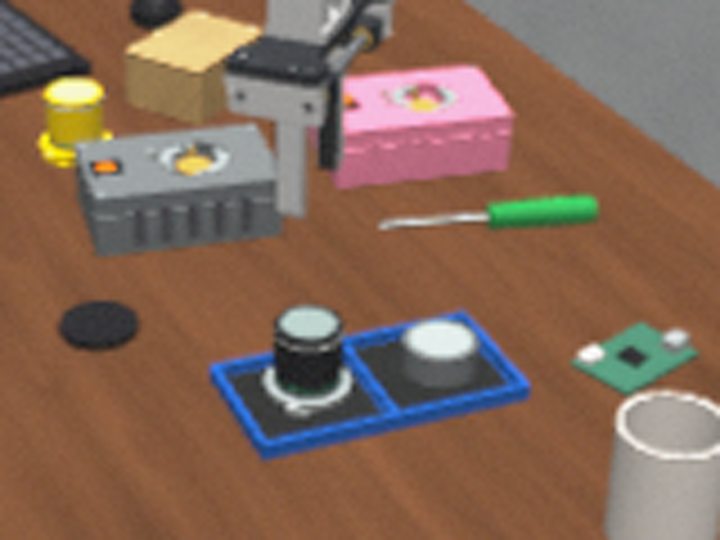

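The wrist view shows the lens upright in the empty pocket, with its front at (247,186). The side view shows it standing clear of the gripper, the button still sunk, and nothing else disturbed. Handing in.

```bash
python3 - <<'E'
from bench import robot
print(robot.close_job()); print(robot.get_obs()["time"])
E
```

```text
the job is handed in; nothing more can be done
None
the job is handed in; nothing more can be done
```

The lens is off the grey camera and standing upright, mount side down, in the tray's empty pocket. I handed the job in at about 32 s; no verdict was reported.

- **Button:** I pressed it to its hard stop, about 6.9 mm down at roughly 6 N. Later pictures showed the -y pin sunk and the button still low.
- **Turn:** I turned the lens anticlockwise until the stop showed at about 57.5°, with torque up to 0.33 N m. The torque readings were noisy, by about 0.04 N m. I then backed off about 3° and lifted; the load settled at the lens's weight with no snag.
- **Placing:** Touchdown in the pocket was about 9 N. The lens axis is within a few millimetres of the measured pocket centre.
- **Last checks:** The lens is released and the gripper is about 15 cm above the position where it let go. Nothing else looks moved in the final side and wrist pictures, but I checked that by eye only. No check failed. The top and wrist views differed by 2–4 mm on the pocket, and I used the wrist value.

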